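Open the stall's stock chest by its pop-out T-handle

TASK

Open the aluminium stock chest: push in the red button on its lid so that the T-handle pops out, turn the handle clockwise by feel until the latch is free, then raise the lid until its front edge stands at least 10 cm up, and leave it standing open by itself with the handle out. Be gentle: do not jam the button down hard, do not force the handle against its stop, do not haul at the lid while it is still latched, and leave everything else on the table where it is.

Things in the scene. Friction and masses are not known exactly. Their poses are not given: they have to be found in the camera images.
- tee_grip (a point): centre of the T-handle's bar on the chest's lid: bright steel, 76 mm long (own y), 15 mm wide (own x), 13 mm high, on a 12 mm stem. z: outward normal of the lid, the axis it slides and turns on. Pushed in it lies flush in a pocket with 2.5 mm play either side and cannot be turned; popped out its centre stands 17.5 mm above the black latch plate, with 11 mm free under the bar
- button: round red release button in the black latch plate, 22 mm across; origin at the centre of its top, 8 mm above the plate, 75 mm from the T-handle's axis along the lid's +y. z: outward normal. Goes straight in against a spring: 3.5 N at first, about 7 N where it lets the handle go (4 to 5 mm in), 8 N at its hard stop (6.5 mm). Springs back. Over 20 N damages it
- tee (a joint): how far the T-handle has popped out, m: 0 pushed in and caught, 0.024 fully out. A spring throws it out when the button lets go (7 N, 3.6 N once out); it stays out
- spindle (a joint): how far the T-handle is turned clockwise seen from above, rad; 0 = in line with its pocket, along the lid's front edge. It turns stiffly (0.05 to 0.1 N m) and stays where left. The hidden cam is fitted on splines, so the turn that frees the lid differs from chest to chest, 0.73 to 1.37 rad, and only 0.07 rad beyond it the cam meets a solid stop screw
- stop: the cam's stop screw, out of sight under the lid: an 8 mm brass pin 25 mm from the spindle's axis. The cam must not press on it with more than 14 N, which is 0.3 N m at the handle over what turning takes
- keeper: keeper rail inside the chest's front wall, out of sight, under which the cam holds the lid shut; 110 x 28 x 6 mm. The cam must not be hauled against it with more than 15 N (about 20 N of lift at the handle with the lid latched; the latched lid gives 2 mm at the front before it is held)
- lid (a joint): how far the lid is open, rad: 0 shut, 0.36 with the front edge 100 mm up, at most 1.35. Gas stays carry most of its weight: 3 to 10 N at the handle raises it, and it stays where it is left
- lid_hinge (a point): middle of the lid's hinge line at the chest's far top edge, 140 mm above the table. Turns with the lid: y runs along the hinge, x away from the lid, z is the lid's outward normal (it tilts away from the robot as the lid opens). The T-handle's axis is 215 mm in front of it (-x); the bar's centre, popped out, 43.5 mm above it (+z)
- chest: aluminium stock chest with dark corners, 280 mm deep (x), 400 mm wide (y), 140 mm high, plus a 22 mm lid with a black latch plate (68 x 152 mm) 4 mm higher; heavy, does not shift. Origin at the centre of its underside; its front (-x) faces the robot, the hinge is at +x
- hammer: bystander: chasing hammer lying on its side: pale wooden handle, steel head, 260 mm long, about 90 mm across the head
- bench_block: bystander: bright steel bench block, 100 x 100 x 19 mm, 1.5 kg. Origin at the centre of its underside
- can: bystander: plain grey drinks can, 66 mm across, 122 mm tall, upright. Origin at the centre of its underside
- punch_cup: bystander: copper cup of steel punches, 74 mm across, 95 mm tall, punches standing to 135 mm, upright. Origin at the centre of its underside
- phone: bystander: white phone with a black screen, 146 x 72 x 9 mm, lying flat. Origin at the centre of its underside

How it is judged (in metres and radians):
On the way, in this order (a step that is already met when the one before it is completed fails the run):
1. the T-handle has popped out (value of joint tee above 0.02 m and value of joint lid below 0.05 rad), for 0.2 s.
2. the T-handle has been turned to free the latch, the lid still down (value of joint spindle above 0.65 rad and value of joint lid below 0.05 rad), for 0.1 s.
At the end, for the whole second after the job is handed in: The lid stands open by itself with its front edge at least 90 mm up (0.32 rad or more), at rest, the T-handle still popped out (18 mm or more) (value of joint lid above 0.32 rad and velocity of joint lid between -0.02 and 0.02 rad/s and value of joint tee above 0.018 m); the robot touches nothing.
It fails at once if the release button is pressed with more than 20 N (contact force between button and anything else above 20 N).
It fails at once if the latch is forced against its stop screw with more than 14 N (contact force between stop and anything else above 14 N).
It fails at once if the lid is hauled against its keeper with more than 15 N while latched (contact force between keeper and anything else above 15 N).
It fails at once if something else on the table is moved more than 15 mm or tipped (distance of any of hammer, bench_block, can, punch_cup, phone from where it was at the start of the episode above 0.015 m or angle between any of bench_block, can, punch_cup, phone's own z axis and vertical above 0.2 rad).
It also fails if it takes over 72 s, if anything falls off the work surface, if the arm or the gripper's body presses on something with over 40 N, if the wrist force passes 120 N, or if a joint passes its speed limit or range.

ROBOT

A 6-joint arm with a two-finger parallel gripper is mounted at the origin on the work surface. World frame = base frame: x ahead of the robot, y to its left, z up, the work surface at z = 0. Lengths are in mm, angles in rad, forces in N, time in s.
With the tool pointing down it reaches from about 350 to 975 mm from the base axis. Payload 7.1 kg.
Tool frame: the origin (TCP) lies midway between the tips of the shut fingers; the grasp point (between the pads) lies 19 mm behind it (ctrl.hold_point_z is the distance from the TCP to the grasp point, in mm); x points along the fingers, y is the direction in which the jaws open and shut, and the axes are right-handed (so a half turn about x gives the same grasp; the last joint's range is limited). The gripper opens to 88 mm and grips with 3 to 60 N. Pads are 20 mm wide; open, the fingers measure 115 mm over their backs; the gripper's body (75 mm by 178 mm) begins 61 mm behind the grasp point.
Start: joints at [-1.344, 0.423, 1.63, -0, 1.089, -0.019], TCP at [152.102, -606.193, 222.675] pointing down, gripper open.
Joint ranges: [-3, 3], [-0.9, 2.11], [0.09, 2.58], [-1.31, 4.45], [0.11, 2.69], [-2.54, 2.54]. Speed limits (rad/s): [2.39, 2.39, 3.01, 3.14, 3.14, 3.14].

INTERFACE

Orientations are given as a rotation vector (axis times angle).
In Python, from workcell import ctrl, get_image, calibration gives the robot as it stands.
- The arm moves only by the tool move_arm, never from a script. Its argument "rows" is a list of rows, each a list of 5 numbers: the shift along the world's x, y, z in mm, then the turn about the world's z in rad, then the closure, from -1 (fully open) to 1 (shut). In form: [[tx, ty, tz, roll, jaw], ...]. A call has 1 to 12 rows; each row is the pose to reach, as a shift and turn from the pose measured when the call began; what a row does not reach only later rows make up. A row lasts 1/8 s, in which the tool goes at most 62.5 mm and 10.7 degrees, less where a joint would pass 70% of its speed; a pose out of reach is approached as far as the arm can. A call with a gripper value outside its range is refused whole. The fingers move at their own pace and stop on an object; the grip force is fixed at half the most. Time passes only in rows, so rows that repeat a pose let the fingers close. It gives the time, the measured TCP pose, the force and the opening at its end, in the units of the state.
- ctrl.get_obs(): the state, without advancing time (a new reading comes with each control period).
- get_image(name): name is "scene" or "top" or "wrist"; returns the picture (480x640x3 uint8, blue, green, red); there is no depth.
- calibration(name): a dict with "fx", "fy", "cx", "cy" (pixels), "D" ([k1, k2, p1, p2, k3] as OpenCV has them; the pictures are not rectified), "view" (4x4, takes a point from world to camera coordinates); the wrist camera has in their place "T_tool_cam" (4x4, takes a point from camera to tool coordinates, whose origin is the TCP and whose axes are the tool frame's). Camera axes: x right, y up, looking along -z (the intrinsics and any distortion apply to the point x, -y, -z); pixel columns grow to the right and rows downward; lengths in mm; the calibration is good to about 2 mm. A picture is of the moment at which its call begins: read the wrist's pose just before it. calibration takes no time and is no camera call.
- ctrl.close_job(): hands the job in, once; it reports no verdict.
The state is a dict: "t": time; "qpos": joint angles; "qvel": joint speeds; "joint_torque": joint torques, N m; "ee_pos": TCP position; "orientation": TCP orientation; "ft_force": force on the tool from outside, world axes, zero at the start; "moment": the same for the moment, N m; "width": finger opening in mm.
Only numpy, scipy, OpenCV 4.12 (cv2) and the standard library are available. Lean on these libraries where they do the work, as an engineer would, in place of code of your own. Each camera call takes 0.05 s, during which the arm holds its last target.

## Working session

There is one attempt and no reset: what is moved stays moved. The work goes in short steps, Python scripts to look and compute and a tool call to move; the robot and the scene stay as the last step left them, time stands still between calls to the robot, and variables do not carry over. Pictures are saved under pics/ and viewed, and the job is handed in when it is done.

Besides the shell and the picture viewer there is one more tool, called after "Emit:" by a JSON object that holds its "method" and its "body", one argument or row to a line. move_arm: Moves the arm, as the interface text tells. Its arguments: {"type":"object","properties":{"rows":{"type":"array"}},"required":["rows"]}

```bash
ls; mkdir -p pics
python3 - <<'E'
from workcell import ctrl,get_image,calibration
import cv2
print(ctrl.get_obs())
for n in("scene","top"):
    im=get_image(n);cv2.imwrite(f"pics/{n}0.png",im);c=calibration(n);print(n,c)
print(calibration("wrist"))
E
```

```text
pics
{'t': 0.0, 'qpos': array([-1.34400098e+00,  4.23810364e-01,  1.63069463e+00, -1.57617781e-05,
        1.08857743e+00, -1.90008617e-02]), 'qvel': array([-2.29731318e-03, -9.45737797e-05, -3.74140617e-04,  7.67969524e-04,
       -2.06072444e-03, -1.56087365e-03]), 'joint_torque': array([-2.88302626e-04, -5.44620895e+01, -2.73666501e+01,  6.44593081e-02,
        2.26611266e-02, -1.32556361e-04]), 'ee_pos': array([ 151.97634305, -605.67117793,  221.91889838]), 'orientation': array([ 2.09120155,  0.25989587, -2.09155639]), 'ft_force': array([-0.23495235, -0.26615624, -0.38931812]), 'moment': array([-0.03133495,  0.04807724,  0.00442018]), 'width': 88.09953497907014}
scene {'fx': 462.60607529046644, 'fy': 462.60607529046644, 'cx': 319.07384183812223, 'cy': 234.8974080330759, 'D': array([-0.00851802,  0.        ,  0.        ,  0.        ,  0.        ]), 'view': array([[ 6.38631526e-01,  7.69506614e-01,  3.05681942e-03,
        -4.02499121e+02],
       [-6.55750468e-01,  5.42135388e-01,  5.25433673e-01,
         3.03934790e+02],
       [ 4.02667477e-01, -3.37563019e-01,  8.50829073e-01,
[... 485 characters left out ...]
-1.73589491e-01, -3.48926841e-03,  9.84811918e-01,
        -1.28995858e+03],
       [ 0.00000000e+00,  0.00000000e+00,  0.00000000e+00,
         1.00000000e+00]])}
{'fx': 383.0861720818131, 'fy': 383.0861720818131, 'cx': 318.2866755157936, 'cy': 242.42314447683225, 'D': array([-0.03049442,  0.        ,  0.        ,  0.        ,  0.        ]), 'T_tool_cam': array([[ 9.67541363e-05,  2.41911501e-01, -9.70298313e-01,
        -1.62526169e+02],
       [ 9.99999404e-01, -1.07880529e-03, -1.69248287e-04,
         3.67327757e-01],
       [-1.08770606e-03, -9.70297718e-01, -2.41911461e-01,
        -6.44417427e+01],
       [ 0.00000000e+00,  0.00000000e+00,  0.00000000e+00,
         1.00000000e+00]])}
```

View pics/scene0.png

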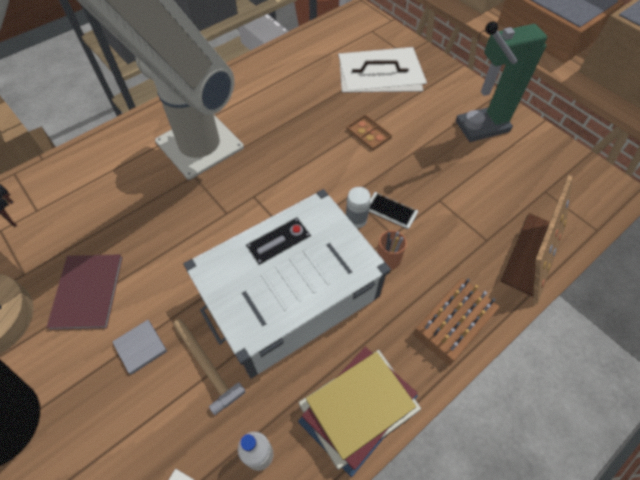

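View pics/top0.png

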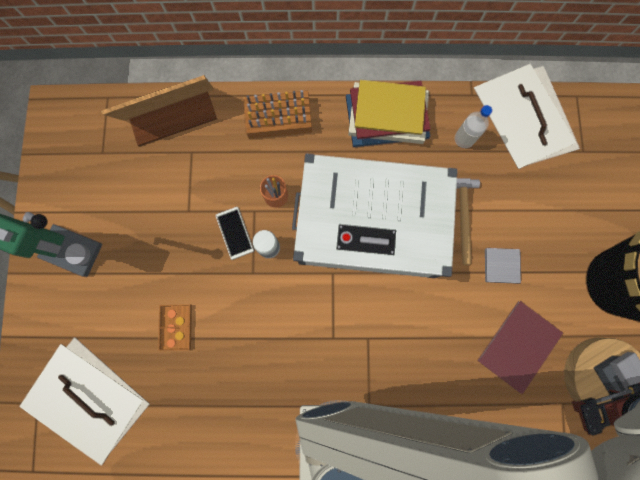

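The top view shows the chest in the centre with the red button near (346,238) and the handle bar near (375,241). The can is at (265,243), the hammer is to the right of the chest and the phone is at (234,233).

```bash
cat > h.py <<'E'
import numpy as np,cv2
from workcell import ctrl,get_image,calibration
from scipy.spatial.transform import Rotation as R
def K(c): return np.array([[c["fx"],0,c["cx"]],[0,c["fy"],c["cy"]],[0,0,1.]])
def ray(n,uv,obs=None):
    c=calibration(n)
    p=cv2.undistortPoints(np.array([[uv]],float),K(c),np.array(c["D"])).ravel()
    d=np.array([p[0],-p[1],-1.])
    if n=="wrist":
        T=c["T_tool_cam"];Rt=R.from_rotvec(obs["orientation"]).as_matrix()
        o=Rt@T[:3,3]+obs["ee_pos"];d=Rt@T[:3,:3]@d
    else:
        V=c["view"];o=-V[:3,:3].T@V[:3,3];d=V[:3,:3].T@d
    return o,d/np.linalg.norm(d)
def onz(n,uv,z,obs=None):
    o,d=ray(n,uv,obs);return o+d*(z-o[2])/d[2]
def tri(r1,r2):
    A=np.array([r1[1],-r2[1]]).T;s=np.linalg.lstsq(A,r2[0]-r1[0],rcond=None)[0]
    a=r1[0]+s[0]*r1[1];b=r2[0]+s[1]*r2[1];return (a+b)/2,np.linalg.norm(a-b)
def red(im):
    h=cv2.cvtColor(im,cv2.COLOR_BGR2HSV)
    return ((h[...,0]<8)|(h[...,0]>172))&(h[...,1]>150)&(h[...,2]>100)
def blobs(m,amin=20):
    n,l,s,c=cv2.connectedComponentsWithStats(m.astype(np.uint8));return [(c[i],s[i]) for i in range(1,n) if s[i,4]>=amin],l
E
python3 - <<'E'
from h import *
rs=[]
for n in("top","scene"):
    im=cv2.imread(f"pics/{n}0.png")
    x0,y0,w,h=(325,215,85,50) if n=="top" else (235,205,85,70)
    b,_=blobs(red(im[y0:y0+h,x0:x0+w]),15)
    for c,s in b:print(n,c+[x0,y0],s,onz(n,c+[x0,y0],172))
    rs.append(ray(n,b[0][0]+[x0,y0]))
    # black plate
    g=im[y0:y0+h,x0:x0+w].max(2)
    b,l=blobs(g<70,200)
    for c,s in b:
        print("plate",c+[x0,y0],s)
    i=1+np.argmax([0 for _ in b])
    m=((g<70)).astype(np.uint8)
    cn=max(cv2.findContours(m,0,2)[0],key=cv2.contourArea)
    bx=cv2.boxPoints(cv2.minAreaRect(cn))+[x0,y0]
    for p in bx:print(" corner",p,onz(n,p,166).round(1))
    cv2.imwrite(f"pics/{n}_crop.png",cv2.resize(im[y0:y0+h,x0:x0+w],None,fx=8,fy=8,interpolation=2))
print(tri(*rs))
E
```

```text
top [345.925 236.8  ] [18 19  7  7 40] [558.07594098 -19.30781667 172.        ]
plate [367.48825332 239.4412666 ] [ 13  11  57  28 979]
 corner [336.87129021 248.28712463] [528.7   4.4 166. ]
 corner [339.22772789 224.72277164] [591.4  -2.3 166. ]
 corner [395.56436157 230.35643768] [ 575.9 -150.6  166. ]
 corner [393.20792389 253.92079163] [ 513.4 -142.5  166. ]
scene [296.         228.82608696] [59 22  5  5 23] [561.50466843 -19.72618838 172.        ]
plate [276.57109005 241.23815166] [ 14  15  59  42 844]
 corner [247.4622736  244.63207245] [ 517.9 -140.   166. ]
 corner [297.64151764 216.75471783] [531.9   8.7 166. ]
 corner [308.2547226  235.85848999] [594.7  -6.7 166. ]
 corner [258.0754776  263.73584366] [ 578.7 -151.2  166. ]
(array([559.10373619, -18.91255613, 168.07751103]), np.float64(1.3961240020648635))
```

View pics/top_crop.png

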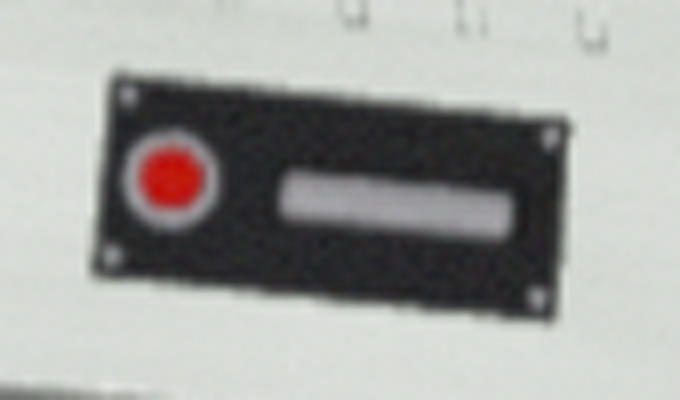

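Run:
```python
from h import *
o=ctrl.get_obs();M=R.from_rotvec(o["orientation"]).as_matrix();print(M.round(3))
print("jaw yaw",np.arctan2(M[1,1],M[0,1]))
ly=np.array([.104,.9945,0]);print("lid x yaw",np.arctan2(-ly[0],ly[1]))
```

```text
[[-0.     0.243 -0.97 ]
 [ 0.001 -0.97  -0.243]
 [-1.    -0.001 -0.   ]]
jaw yaw -1.3250082083809342
lid x yaw -0.1041964352626338
```

Emit:
{"method": "move_arm", "body": {
  "rows": [
    [34,46,20,0.1,-1],
    [68,91,38,0.2,0],
    [102,137,38,0.3,1],
    [136,182,38,0.4,1],
    [170,228,38,0.5,1],
    [204,273,38,0.6,1],
    [238,319,38,0.75,1],
    [272,364,38,0.9,1],
    [306,410,38,1.05,1],
    [340,455,38,1.22,1],
    [374,501,38,1.22,1],
    [403,546,38,1.22,1]
  ]
}}

```text
t: 1.6
ee_pos: [555.9, -57.9, 259.8]
orientation: [1.285, 1.159, -1.287]
ft_force: [0.9, -1.0, 0.2]
width: 0.4
```

Emit:
{"method": "move_arm", "body": {
  "rows": [
    [0,0,0,0,1]
  ]
}}

```text
t: 1.72
ee_pos: [557.1, -55.2, 259.3]
orientation: [1.282, 1.162, -1.284]
ft_force: [-0.6, -0.5, -0.8]
width: 0.6
```

Run:
```python
from h import *
o=ctrl.get_obs();print(o)
im=get_image("wrist");cv2.imwrite("pics/w1.png",im);np.save("w1.npy",np.r_[o["ee_pos"],o["orientation"]])
b,_=blobs(red(im),40)
for c,s in b:print(c,s,onz("wrist",c,174,o))
```

```text
{'t': 1.725, 'qpos': array([-1.20258810e-01,  2.86850077e-01,  1.74106105e+00,  3.34298597e-04,
        1.11550413e+00, -1.99600683e-02]), 'qvel': array([-0.0305052 , -0.00963553,  0.02905026, -0.02090375,  0.00857378,
       -0.00943734]), 'joint_torque': array([  1.58740841, -46.13217473, -28.88545096,   0.33351118,
        -0.09288683,   0.37053396]), 'ee_pos': array([557.06123899, -55.236132  , 259.28919274]), 'orientation': array([ 1.28228287,  1.16166188, -1.28395879]), 'ft_force': array([-0.60217247, -0.54083606, -0.82264936]), 'moment': array([-0.00617203, -0.0071245 , -0.0197906 ]), 'width': 0.569763463200773}
[318.50597015 193.28358209] [304 178  30  31 670] [559.63132221 -19.39896628 174.        ]
```

View pics/w1.png

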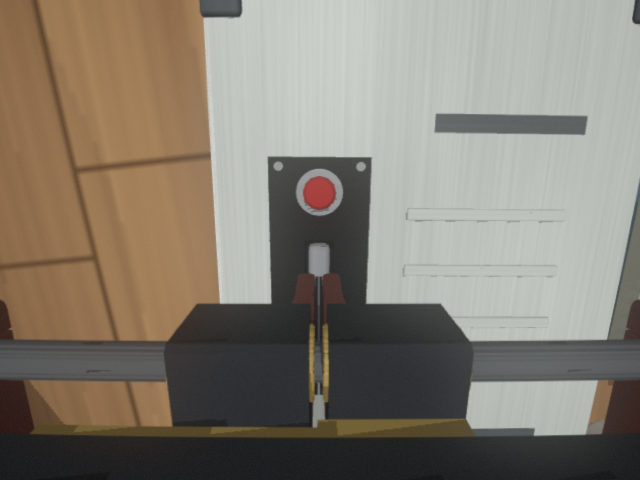

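The wrist view shows the red button at (318,193) in its pale ring. The plate runs down from (268,157)–(371,157), and the shut fingers hide part of the bar at (318,258).

Run:
```python
from h import *
w=np.load("w1.npy");o=dict(ee_pos=w[:3],orientation=w[3:])
im=cv2.imread("pics/w1.png");g=im.max(2)
m=(g<70)
# plate left/right edges by rows
L=[];Rr=[]
for r in range(165,295,4):
    row=m[r,255:385];ix=np.where(row)[0]+255
    if len(ix)>10:
        L.append(onz("wrist",(ix[0]-.5,r),166,o)[:2]);Rr.append(onz("wrist",(ix[-1]+.5,r),166,o)[:2])
T=[]
for c in range(276,366,4):
    ix=np.where(m[140:185,c])[0]+140
    T.append(onz("wrist",(c,ix[0]-.5),166,o)[:2])
for n,P in(("L",L),("R",Rr),("T",T)):
    P=np.array(P);vx,vy,x,y=cv2.fitLine(P.astype(np.float32),cv2.DIST_HUBER,0,.01,.01).ravel();print(n,vx,vy,x,y,np.arctan2(vy,vx))
# bar end
print("bar end",onz("wrist",(318.5,243),166,o), [onz("wrist",(u,258),166,o).round(1) for u in(308,329)])
```

```text
Traceback (most recent call last):
IndexError: index 0 is out of bounds for axis 0 with size 0
```

```bash
cat > pl.py <<'E'
from h import *
w=np.load("w1.npy");o=dict(ee_pos=w[:3],orientation=w[3:])
im=cv2.imread("pics/w1.png");g=im.max(2)
m=(g<100)
L=[];Rr=[]
for r in range(165,295,4):
    row=m[r,255:385];ix=np.where(row)[0]+255
    if len(ix)>10:
        L.append(onz("wrist",(ix[0]-.5,r),166,o)[:2]);Rr.append(onz("wrist",(ix[-1]+.5,r),166,o)[:2])
T=[]
for c in range(276,366,4):
    ix=np.where(m[140:185,c])[0]+140
    if len(ix): T.append(onz("wrist",(c,ix[0]-.5),166,o)[:2])
for n,P in(("L",L),("R",Rr),("T",T)):
    P=np.array(P);vx,vy,x,y=cv2.fitLine(P.astype(np.float32),cv2.DIST_HUBER,0,.01,.01).ravel();print(n,vx,vy,x,y,np.arctan2(vy,vx))
print("bar end",onz("wrist",(318.5,243),166,o), [onz("wrist",(u,258),166,o).round(1) for u in(308,329)])
E
python3 pl.py
```

```text
L 0.1081476 0.99413484 523.5721 -43.757652 1.4624368
R 0.10489488 0.9944833 591.05347 -45.187004 1.4657081
T 0.9945495 -0.10426553 563.09033 2.8742867 -0.10445539
bar end [556.14289641 -54.36997546 166.        ] [array([547.8, -64.3, 166. ]), array([562.3, -65.8, 166. ])]
```

Emit:
{"method": "move_arm", "body": {
  "rows": [
    [2.5,36,-20,0,1],
    [2.5,36,-50,0,1],
    [2.5,36,-76,0,1],
    [2.5,36,-78,0,1],
    [2.5,36,-79,0,1]
  ]
}}

```text
t: 2.4
ee_pos: [558.7, -21.4, 180.8]
orientation: [1.283, 1.16, -1.286]
ft_force: [0.7, -0.4, 0.5]
width: 0.7
```

Emit:
{"method": "move_arm", "body": {
  "rows": [
    [0,0,0,0,1]
  ]
}}

```text
t: 2.52
ee_pos: [559.2, -21.9, 181.9]
orientation: [1.285, 1.159, -1.285]
ft_force: [-0.8, -0.5, -0.4]
width: 0.4
```

Emit:
{"method": "move_arm", "body": {
  "rows": [
    [0.5,2,-2,0,1],
    [0.5,2,-4,0,1],
    [0.5,2,-6,0,1],
    [0.5,2,-7,0,1]
  ]
}}

```text
t: 3.02
ee_pos: [559.5, -19.8, 174.7]
orientation: [1.284, 1.159, -1.285]
ft_force: [0.3, 0.4, -0.2]
width: 0.7
```

Emit:
{"method": "move_arm", "body": {
  "rows": [
    [0,0,-0.5,0,1],
    [0,0,-1,0,1]
  ]
}}

```text
t: 3.28
ee_pos: [559.6, -19.8, 174.0]
orientation: [1.284, 1.159, -1.285]
ft_force: [-1.6, 0.3, 6.3]
width: 0.6
```

Emit:
{"method": "move_arm", "body": {
  "rows": [
    [0,0,-0.5,0,1],
    [0,0,-1,0,1]
  ]
}}

```text
t: 3.52
ee_pos: [559.5, -19.9, 173.5]
orientation: [1.284, 1.159, -1.285]
ft_force: [-1.9, 0.5, 6.2]
width: 0.4
```

Emit:
{"method": "move_arm", "body": {
  "rows": [
    [0,0,-0.7,0,1],
    [0,0,-1.5,0,1]
  ]
}}

```text
t: 3.78
ee_pos: [559.6, -19.8, 172.5]
orientation: [1.284, 1.159, -1.285]
ft_force: [-2.8, 0.2, 6.3]
width: 0.2
```

Emit:
{"method": "move_arm", "body": {
  "rows": [
    [0,0,-0.7,0,1],
    [0,0,-1.5,0,1]
  ]
}}

```text
t: 4.03
ee_pos: [559.6, -19.8, 171.7]
orientation: [1.284, 1.159, -1.285]
ft_force: [-2.8, 0.0, 7.2]
width: 0.4
```

Emit:
{"method": "move_arm", "body": {
  "rows": [
    [0,0,-0.7,0,1],
    [0,0,-1.5,0,1]
  ]
}}

```text
t: 4.28
ee_pos: [559.6, -19.8, 170.8]
orientation: [1.284, 1.159, -1.285]
ft_force: [-3.4, -0.2, 8.1]
width: 0.7
```

Emit:
{"method": "move_arm", "body": {
  "rows": [
    [0,0,-0.7,0,1],
    [0,0,-1.5,0,1]
  ]
}}

```text
t: 4.53
ee_pos: [559.5, -19.9, 169.8]
orientation: [1.285, 1.159, -1.285]
ft_force: [-2.4, -0.5, 6.2]
width: 0.6
```

Run:
```python
from h import *
im=get_image("scene");cv2.imwrite("pics/s2.png",cv2.resize(im[180:300,200:360],None,fx=5,fy=5,interpolation=2))
```

```text
(no output)
```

View pics/s2.png

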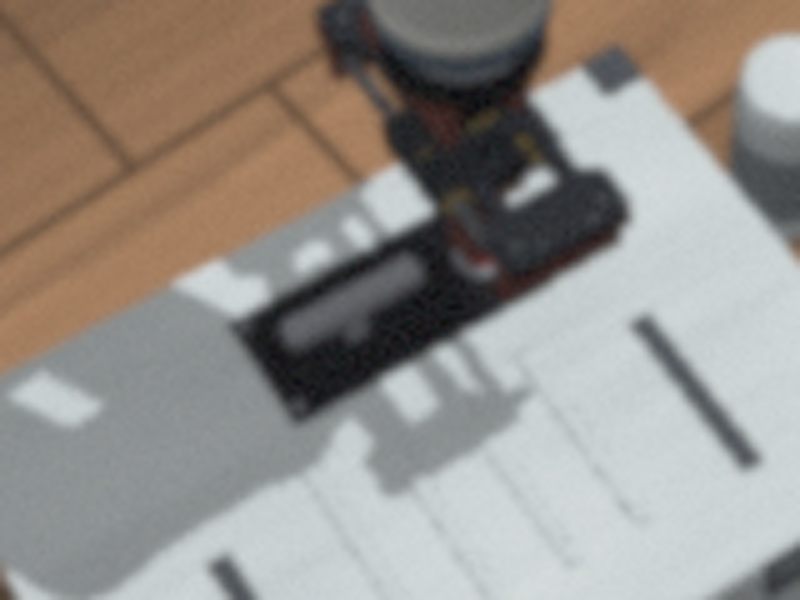

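The handle has popped out: its stem now shows under the bar at about (355,330) in the crop. I'll retreat and look at it with the jaws open.

Emit:
{"method": "move_arm", "body": {
  "rows": [
    [0,0,20,0,1],
    [0,0,60,0,1],
    [-4,-37,65,0,0],
    [-8,-74,65,0,0],
    [-8,-74,65,0,0],
    [-8,-74,65,0,0]
  ]
}}

```text
t: 5.32
ee_pos: [551.5, -93.5, 234.5]
orientation: [1.285, 1.159, -1.285]
ft_force: [1.0, 0.1, -0.7]
width: 37.0
```

Run:
```python
from h import *
o=ctrl.get_obs();print(o["ee_pos"],o["orientation"],o["width"],o["ft_force"],o["moment"])
im=get_image("wrist");cv2.imwrite("pics/w2.png",im);np.save("w2.npy",np.r_[o["ee_pos"],o["orientation"]])
```

```text
[551.46188845 -93.48265713 234.48050302] [ 1.28506332  1.1588692  -1.28537658] 37.0369207874259 [ 1.03566456  0.12693304 -0.67175188] [-0.04362429 -0.04871086 -0.0137251 ]
```

View pics/w2.png

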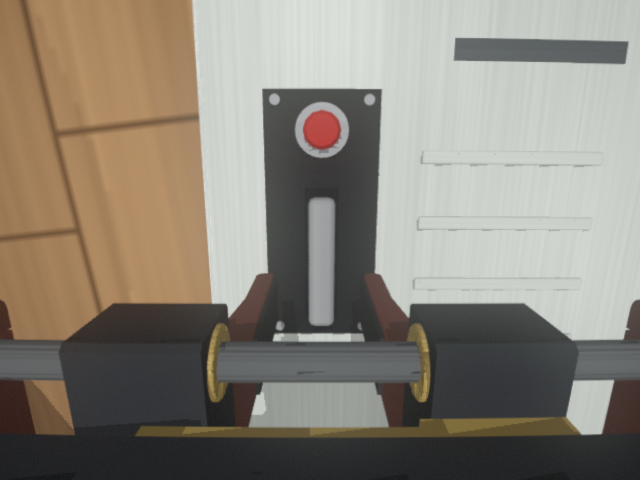

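The bar is popped out. Its top runs from (321,198) to (320,326) in the image and sits centrally between the open fingers.

Run:
```python
from h import *
w=np.load("w2.npy");o=dict(ee_pos=w[:3],orientation=w[3:])
im=cv2.imread("pics/w2.png");m=im.min(2)>110
m2=np.zeros_like(m);m2[190:335,300:342]=m[190:335,300:342]
b,l=blobs(m2,300)
for c,s in b:
    print(c,s,onz("wrist",c,190,o))
P=[]
for r in range(205,318,4):
    ix=np.where(m[r,300:342])[0]+300; P.append(onz("wrist",((ix[0]+ix[-1])/2,r),190,o)[:2])
P=np.array(P,np.float32);vx,vy,x,y=cv2.fitLine(P,cv2.DIST_HUBER,0,.01,.01).ravel();print(vx,vy,x,y,np.arctan2(vy,vx)-np.pi/2)
for uv in((321,197.5),(320,326.5)):print(onz("wrist",uv,190,o))
M=R.from_rotvec(o["orientation"]).as_matrix();print("jaw yaw",np.arctan2(M[1,1],M[0,1]))
```

```text
[320.90035133 260.65346535] [ 309  198   26  128 3131] [552.17640912 -90.78211284 190.        ]
0.108094156 0.9941407 551.6607 -95.55594 -0.10830581
[555.82231613 -55.30971779 190.        ]
[ 547.56517109 -131.07593559  190.        ]
jaw yaw -0.1036346393151927
```

Emit:
{"method": "move_arm", "body": {
  "rows": [
    [0.2,0,-25,-0.002,0],
    [0.2,0,-45,-0.002,0],
    [0.2,0,-56,-0.002,0],
    [0.2,0,-58,-0.002,0]
  ]
}}

```text
t: 5.88
ee_pos: [551.5, -92.5, 175.8]
orientation: [1.285, 1.16, -1.287]
ft_force: [0.4, -0.5, 0.7]
width: 43.8
```

Emit:
{"method": "move_arm", "body": {
  "rows": [
    [0,0,0,0,0.3],
    [0,0,0,0,0.6],
    [0,0,0,0,0.8],
    [0,0,0,0,1],
    [0,0,0,0,1]
  ]
}}

```text
t: 6.5
ee_pos: [553.1, -92.7, 176.5]
orientation: [1.287, 1.157, -1.284]
ft_force: [5.4, 1.0, -1.8]
width: 14.9
```

```bash
cat > st.py <<'E'
from h import *
o=ctrl.get_obs();M=R.from_rotvec(o["orientation"]).as_matrix()
y=np.arctan2(M[1,1],M[0,1])
print("t",o["t"],"p",o["ee_pos"].round(2),"yaw %.4f spindle %.4f"%(y,-.106-y),"F",o["ft_force"].round(2),"M",o["moment"].round(3),"w %.2f"%o["width"],"tau6 %.3f"%o["joint_torque"][5])
E
python3 st.py
```

```text
t 6.5 p [553.08 -92.74 176.48] yaw -0.1043 spindle -0.0017 F [ 5.37  0.96 -1.83] M [-0.053 -0.882  0.011] w 14.92 tau6 -0.027
```

Emit:
{"method": "move_arm", "body": {
  "rows": [
    [0,0,0,-0.05,1],
    [0,0,0,-0.1,1],
    [0,0,0,-0.15,1],
    [0,0,0,-0.2,1],
    [0,0,0,-0.2,1]
  ]
}}

```text
t: 7.12
ee_pos: [553.3, -92.7, 176.5]
orientation: [1.431, 1.048, -1.428]
ft_force: [2.4, 0.1, -2.7]
width: 14.9
```

```bash
python3 st.py
```

```text
t 7.125 p [553.26 -92.74 176.51] yaw -0.3039 spindle 0.1979 F [ 2.42  0.05 -2.75] M [-0.024 -0.342 -0.084] w 14.88 tau6 0.253
```

Emit:
{"method": "move_arm", "body": {
  "rows": [
    [0,0,0,-0.06,1],
    [0,0,0,-0.12,1],
    [0,0,0,-0.18,1],
    [0,0,0,-0.24,1],
    [0,0,0,-0.3,1],
    [0,0,0,-0.36,1],
    [0,0,0,-0.4,1]
  ]
}}

```text
t: 8.0
ee_pos: [553.4, -92.8, 176.5]
orientation: [1.707, 0.787, -1.704]
ft_force: [2.0, -1.1, -3.2]
width: 15.0
```

```bash
python3 st.py
```

```text
t 8.0 p [553.44 -92.85 176.52] yaw -0.7042 spindle 0.5982 F [ 2.   -1.06 -3.16] M [-0.057 -0.379  0.114] w 15.00 tau6 -0.228
```

Emit:
{"method": "move_arm", "body": {
  "rows": [
    [0,0,0,-0.02,1],
    [0,0,0,-0.04,1],
    [0,0,0,-0.05,1]
  ]
}}

```text
t: 8.38
ee_pos: [553.5, -92.9, 176.5]
orientation: [1.74, 0.75, -1.737]
ft_force: [3.5, -0.7, -2.0]
width: 14.8
```

```bash
python3 st.py
```

```text
t 8.375 p [553.48 -92.88 176.5 ] yaw -0.7543 spindle 0.6483 F [ 3.54 -0.75 -1.97] M [-0.012 -0.371  0.08 ] w 14.78 tau6 0.045
```

Emit:
{"method": "move_arm", "body": {
  "rows": [
    [0,0,0,-0.02,1],
    [0,0,0,-0.04,1],
    [0,0,0.8,-0.04,1],
    [0,0,1.6,-0.04,1],
    [0,0,2.4,-0.04,1],
    [0,0,2.4,-0.04,1]
  ]
}}

```text
t: 9.12
ee_pos: [553.7, -92.9, 178.2]
orientation: [1.767, 0.72, -1.763]
ft_force: [6.8, -1.4, -11.4]
width: 14.9
```

```bash
python3 st.py
```

```text
t 9.125 p [553.72 -92.9  178.21] yaw -0.7944 spindle 0.6884 F [  6.76  -1.39 -11.42] M [-0.102 -0.858  0.049] w 14.89 tau6 0.041
```

Emit:
{"method": "move_arm", "body": {
  "rows": [
    [0.3,0,-1.8,0,1],
    [0.3,0,-1.8,-0.02,1],
    [0.3,0,-1.8,-0.03,1],
    [0.3,0,-0.8,-0.03,1],
    [0.3,0,0.2,-0.03,1],
    [0.3,0,0.6,-0.03,1]
  ]
}}

```text
t: 9.88
ee_pos: [553.8, -92.9, 178.2]
orientation: [1.786, 0.697, -1.784]
ft_force: [2.3, -1.6, -8.6]
width: 15.1
```

```bash
python3 st.py
```

```text
t 9.875 p [553.78 -92.94 178.16] yaw -0.8243 spindle 0.7183 F [ 2.34 -1.61 -8.62] M [-0.112 -0.288  0.034] w 15.09 tau6 0.066
```

Emit:
{"method": "move_arm", "body": {
  "rows": [
    [0.3,0,-1.8,0,1],
    [0.3,0,-1.8,-0.02,1],
    [0.3,0,-1.8,-0.03,1],
    [0.3,0,-0.8,-0.03,1],
    [0.3,0,0.2,-0.03,1],
    [0.3,0,0.6,-0.03,1]
  ]
}}

```text
t: 10.62
ee_pos: [553.8, -92.9, 178.2]
orientation: [1.805, 0.674, -1.804]
ft_force: [0.7, -1.9, -7.3]
width: 14.6
```

```bash
python3 st.py
```

```text
t 10.625 p [553.85 -92.92 178.16] yaw -0.8543 spindle 0.7483 F [ 0.7  -1.85 -7.29] M [-0.189  0.055  0.05 ] w 14.60 tau6 0.065
```

Emit:
{"method": "move_arm", "body": {
  "rows": [
    [0,0,0.5,0,1],
    [0,0,1.0,0,1]
  ]
}}

```text
t: 10.88
ee_pos: [553.8, -92.9, 178.4]
orientation: [1.805, 0.674, -1.804]
ft_force: [2.9, -1.7, -12.0]
width: 15.0
```

```bash
python3 st.py
```

```text
t 10.875 p [553.81 -92.92 178.44] yaw -0.8543 spindle 0.7483 F [  2.86  -1.7  -12.04] M [-0.201 -0.38   0.088] w 14.98 tau6 0.065
```

Emit:
{"method": "move_arm", "body": {
  "rows": [
    [0.2,0,-2,0,1],
    [0.2,0,-2,-0.02,1],
    [0.2,0,-2,-0.04,1],
    [0.2,0,-1,-0.04,1],
    [0.2,0,0,-0.04,1],
    [0.2,0,0.8,-0.04,1],
    [0.2,0,0.8,-0.04,1]
  ]
}}

```text
t: 11.75
ee_pos: [553.9, -92.9, 178.5]
orientation: [1.83, 0.642, -1.83]
ft_force: [1.0, -1.8, -10.1]
width: 14.8
```

```bash
python3 st.py
```

```text
t 11.75 p [553.91 -92.92 178.48] yaw -0.8943 spindle 0.7883 F [  1.01  -1.8  -10.15] M [-0.275 -0.037  0.068] w 14.83 tau6 0.034
```

Emit:
{"method": "move_arm", "body": {
  "rows": [
    [0.2,0,-2,0,1],
    [0.2,0,-2,-0.02,1],
    [0.2,0,-2,-0.04,1],
    [0.2,0,-1,-0.04,1],
    [0.2,0,0,-0.04,1],
    [0.2,0,0.8,-0.04,1],
    [0.2,0,0.8,-0.04,1]
  ]
}}

```text
t: 12.62
ee_pos: [553.9, -92.9, 178.5]
orientation: [1.855, 0.61, -1.856]
ft_force: [-0.5, -2.2, -10.1]
width: 14.5
```

```bash
python3 st.py
```

```text
t 12.625 p [553.95 -92.93 178.49] yaw -0.9343 spindle 0.8283 F [ -0.51  -2.19 -10.1 ] M [-0.351  0.165 -0.003] w 14.50 tau6 0.035
```

Emit:
{"method": "move_arm", "body": {
  "rows": [
    [0,0,-2,0,1],
    [0,0,-2,-0.02,1],
    [0,0,-2,-0.04,1],
    [0,0,-1,-0.04,1],
    [0,0,0,-0.04,1],
    [0,0,0.8,-0.04,1],
    [0,0,0.8,-0.04,1]
  ]
}}

```text
t: 13.5
ee_pos: [554.0, -92.9, 178.5]
orientation: [1.88, 0.577, -1.882]
ft_force: [2.0, -2.4, -10.8]
width: 14.9
```

```bash
python3 st.py
```

```text
t 13.5 p [553.96 -92.94 178.54] yaw -0.9743 spindle 0.8683 F [  2.03  -2.42 -10.79] M [-0.323  0.016  0.066] w 14.91 tau6 0.035
```

Emit:
{"method": "move_arm", "body": {
  "rows": [
    [0,0,-2,0,1],
    [0,0,-2,-0.02,1],
    [0,0,-2,-0.04,1],
    [0,0,-1,-0.04,1],
    [0,0,0,-0.04,1],
    [0,0,0.8,-0.04,1],
    [0,0,0.8,-0.04,1]
  ]
}}

```text
t: 14.38
ee_pos: [553.9, -92.9, 178.6]
orientation: [1.905, 0.543, -1.907]
ft_force: [1.7, -3.0, -11.7]
width: 14.5
```

```bash
python3 st.py
```

```text
t 14.375 p [553.94 -92.94 178.57] yaw -1.0143 spindle 0.9083 F [  1.67  -2.96 -11.69] M [-0.402 -0.114  0.081] w 14.51 tau6 0.036
```

Emit:
{"method": "move_arm", "body": {
  "rows": [
    [0,0,-2.1,0,1],
    [0,0,-2.1,-0.02,1],
    [0,0,-2.1,-0.04,1],
    [0,0,-1,-0.04,1],
    [0,0,0,-0.04,1],
    [0,0,0.7,-0.04,1],
    [0,0,0.7,-0.04,1]
  ]
}}

```text
t: 15.25
ee_pos: [553.9, -93.0, 178.5]
orientation: [1.93, 0.509, -1.932]
ft_force: [1.6, -2.9, -10.5]
width: 15.1
```

```bash
python3 st.py
```

```text
t 15.25 p [553.94 -92.98 178.54] yaw -1.0544 spindle 0.9484 F [  1.55  -2.9  -10.51] M [-0.442 -0.113  0.028] w 15.13 tau6 0.037
```

Emit:
{"method": "move_arm", "body": {
  "rows": [
    [0,0,-2.1,0,1],
    [0,0,-2.1,-0.02,1],
    [0,0,-2.1,-0.04,1],
    [0,0,-1,-0.04,1],
    [0,0,0,-0.04,1],
    [0,0,0.7,-0.04,1],
    [0,0,0.7,-0.04,1]
  ]
}}

```text
t: 16.12
ee_pos: [554.0, -93.0, 178.5]
orientation: [1.954, 0.474, -1.957]
ft_force: [2.7, -3.8, -9.9]
width: 14.8
```

```bash
python3 st.py
```

```text
t 16.125 p [553.96 -93.   178.52] yaw -1.0944 spindle 0.9884 F [ 2.66 -3.79 -9.94] M [-0.472 -0.19   0.041] w 14.78 tau6 0.036
```

Emit:
{"method": "move_arm", "body": {
  "rows": [
    [0,-0.3,-2.1,0,1],
    [0,-0.3,-2.1,-0.02,1],
    [0,-0.3,-2.1,-0.04,1],
    [0,-0.3,-1,-0.04,1],
    [0,-0.3,0,-0.04,1],
    [0,-0.3,0.7,-0.04,1],
    [0,-0.3,0.7,-0.04,1]
  ]
}}

```text
t: 17.0
ee_pos: [553.9, -93.1, 178.5]
orientation: [1.978, 0.439, -1.982]
ft_force: [1.9, 0.6, -9.2]
width: 14.6
```

```bash
python3 st.py
```

```text
t 17.0 p [553.92 -93.11 178.52] yaw -1.1344 spindle 1.0284 F [ 1.92  0.62 -9.2 ] M [ 0.284 -0.365 -0.01 ] w 14.56 tau6 0.035
```

Emit:
{"method": "move_arm", "body": {
  "rows": [
    [0,-0.3,-2.1,0,1],
    [0,-0.3,-2.1,-0.02,1],
    [0,-0.3,-2.1,-0.04,1],
    [0,-0.3,-1,-0.04,1],
    [0,-0.3,0,-0.04,1],
    [0,-0.3,0.7,-0.04,1],
    [0,-0.3,0.7,-0.04,1]
  ]
}}

```text
t: 17.88
ee_pos: [553.9, -93.2, 178.5]
orientation: [2.002, 0.402, -2.006]
ft_force: [3.1, 4.4, -6.8]
width: 15.0
```

```bash
python3 st.py
```

```text
t 17.875 p [553.93 -93.2  178.52] yaw -1.1745 spindle 1.0685 F [ 3.08  4.39 -6.84] M [ 0.888 -0.329  0.089] w 14.99 tau6 0.033
```

Emit:
{"method": "move_arm", "body": {
  "rows": [
    [0,0.3,0.5,0,1],
    [0,0.3,1.0,0,1],
    [0,0.3,1.0,0,1]
  ]
}}

```text
t: 18.25
ee_pos: [553.9, -93.1, 178.7]
orientation: [2.002, 0.402, -2.006]
ft_force: [5.7, 0.8, -14.7]
width: 14.6
```

```bash
python3 st.py
```

```text
t 18.25 p [553.93 -93.15 178.71] yaw -1.1745 spindle 1.0685 F [  5.68   0.81 -14.72] M [ 0.249 -0.795  0.073] w 14.64 tau6 0.034
```

Emit:
{"method": "move_arm", "body": {
  "rows": [
    [0.2,0,-2.3,0,1],
    [0.2,0,-2.3,-0.02,1],
    [0.2,0,-2.3,-0.04,1],
    [0.2,0,-1.2,-0.04,1],
    [0.2,0,-0.2,-0.04,1],
    [0.2,0,0.5,-0.04,1],
    [0.2,0,0.5,-0.04,1]
  ]
}}

```text
t: 19.12
ee_pos: [554.0, -93.2, 178.6]
orientation: [2.025, 0.365, -2.03]
ft_force: [2.2, 1.6, -9.0]
width: 15.0
```

```bash
python3 st.py
```

```text
t 19.125 p [554.   -93.17 178.59] yaw -1.2146 spindle 1.1086 F [ 2.2   1.63 -8.98] M [ 0.373 -0.138  0.048] w 15.00 tau6 0.044
```

Emit:
{"method": "move_arm", "body": {
  "rows": [
    [0,0,-2.1,0,1],
    [0,0,-2.1,-0.02,1],
    [0,0,-2.1,-0.04,1],
    [0,0,-1,-0.04,1],
    [0,0,0,-0.04,1],
    [0,0,0.7,-0.04,1],
    [0,0,0.7,-0.04,1]
  ]
}}

```text
t: 20.0
ee_pos: [554.0, -93.2, 178.6]
orientation: [2.048, 0.327, -2.054]
ft_force: [2.7, 1.2, -8.5]
width: 14.6
```

```bash
python3 st.py
```

```text
t 20.0 p [553.96 -93.18 178.55] yaw -1.2545 spindle 1.1485 F [ 2.68  1.23 -8.54] M [ 0.291 -0.279  0.087] w 14.61 tau6 0.039
```

Emit:
{"method": "move_arm", "body": {
  "rows": [
    [0,0,0.5,0,1],
    [0,0,1.0,0,1],
    [0,0,1.0,0,1]
  ]
}}

```text
t: 20.38
ee_pos: [554.0, -93.1, 178.8]
orientation: [2.048, 0.327, -2.054]
ft_force: [4.9, -0.2, -16.6]
width: 14.9
```

```bash
python3 st.py
```

```text
t 20.375 p [553.97 -93.14 178.81] yaw -1.2545 spindle 1.1485 F [  4.93  -0.22 -16.64] M [ 0.256 -0.745  0.007] w 14.87 tau6 0.040
```

Emit:
{"method": "move_arm", "body": {
  "rows": [
    [0.2,0,-2.3,0,1],
    [0.2,0,-2.3,-0.02,1],
    [0.2,0,-2.3,-0.04,1],
    [0.2,0,-1.2,-0.04,1],
    [0.2,0,-0.2,-0.04,1],
    [0.2,0,0.6,-0.04,1],
    [0.2,0,0.6,-0.04,1]
  ]
}}

```text
t: 21.25
ee_pos: [554.0, -93.2, 178.6]
orientation: [2.07, 0.289, -2.078]
ft_force: [2.5, 1.0, -10.7]
width: 14.8
```

```bash
python3 st.py
```

```text
t 21.25 p [553.97 -93.18 178.6 ] yaw -1.2945 spindle 1.1885 F [  2.48   1.   -10.72] M [ 0.129 -0.138  0.047] w 14.82 tau6 0.045
```

Emit:
{"method": "move_arm", "body": {
  "rows": [
    [0,0,-2.1,0,1],
    [0,0,-2.1,-0.02,1],
    [0,0,-2.1,-0.04,1],
    [0,0,-1,-0.04,1],
    [0,0,0,-0.04,1],
    [0,0,0.9,-0.04,1],
    [0,0,0.9,-0.04,1]
  ]
}}

```text
t: 22.12
ee_pos: [554.0, -93.2, 178.7]
orientation: [2.092, 0.249, -2.101]
ft_force: [2.8, 0.6, -12.4]
width: 14.9
```

```bash
python3 st.py
```

```text
t 22.125 p [553.99 -93.19 178.69] yaw -1.3345 spindle 1.2285 F [  2.81   0.56 -12.41] M [ 0.078 -0.403  0.014] w 14.85 tau6 0.040
```

Still latched at 1.23 rad, since the force rises with the commanded lift. I'll go on.

Emit:
{"method": "move_arm", "body": {
  "rows": [
    [0,0,-2.2,0,1],
    [0,0,-2.2,-0.02,1],
    [0,0,-2.2,-0.035,1],
    [0,0,-1.1,-0.035,1],
    [0,0,-0.1,-0.035,1],
    [0,0,0.8,-0.035,1],
    [0,0,0.8,-0.035,1]
  ]
}}

```text
t: 23.0
ee_pos: [554.0, -93.2, 178.7]
orientation: [2.111, 0.215, -2.12]
ft_force: [2.8, -0.9, -11.5]
width: 14.8
```

```bash
python3 st.py
```

```text
t 23.0 p [553.99 -93.21 178.66] yaw -1.3695 spindle 1.2635 F [  2.79  -0.95 -11.51] M [ 0.087 -0.471  0.067] w 14.77 tau6 0.067
```

Emit:
{"method": "move_arm", "body": {
  "rows": [
    [0,0,-2.2,0,1],
    [0,0,-2.2,-0.02,1],
    [0,0,-2.2,-0.035,1],
    [0,0,-1.1,-0.035,1],
    [0,0,-0.1,-0.035,1],
    [0,0,0.8,-0.035,1],
    [0,0,0.8,-0.035,1]
  ]
}}

```text
t: 23.88
ee_pos: [554.0, -93.2, 178.8]
orientation: [2.13, 0.179, -2.14]
ft_force: [3.2, -1.1, -11.0]
width: 14.9
```

```bash
python3 st.py
```

```text
t 23.875 p [554.03 -93.21 178.76] yaw -1.4045 spindle 1.2985 F [  3.21  -1.12 -11.02] M [ 0.026 -0.52   0.046] w 14.93 tau6 0.056
```

Emit:
{"method": "move_arm", "body": {
  "rows": [
    [0,0,0.5,0,1],
    [0,0,0.9,0,1]
  ]
}}

```text
t: 24.12
ee_pos: [554.1, -93.2, 179.1]
orientation: [2.13, 0.179, -2.14]
ft_force: [5.2, -0.7, -13.3]
width: 14.7
```

```bash
python3 st.py
```

```text
t 24.125 p [554.05 -93.23 179.12] yaw -1.4046 spindle 1.2986 F [  5.22  -0.71 -13.28] M [-0.03  -0.674  0.039] w 14.70 tau6 0.057
```

Emit:
{"method": "move_arm", "body": {
  "rows": [
    [0,0,-2.6,0,1],
    [0,0,-2.6,-0.015,1],
    [0,0,-2.6,-0.03,1]
  ]
}}

```text
t: 24.5
ee_pos: [554.1, -93.3, 177.2]
orientation: [2.147, 0.147, -2.156]
ft_force: [-1.5, 0.6, 1.4]
width: 14.4
```

```bash
python3 st.py
```

```text
t 24.5 p [554.13 -93.28 177.24] yaw -1.4355 spindle 1.3295 F [-1.46  0.59  1.45] M [0.166 0.308 0.083] w 14.40 tau6 -0.063
```

Emit:
{"method": "move_arm", "body": {
  "rows": [
    [0,0,0.8,0,1],
    [0,0,1.6,0,1],
    [0,0,2.4,0,1],
    [0,0,2.4,0,1]
  ]
}}

```text
t: 25.0
ee_pos: [554.0, -93.3, 178.9]
orientation: [2.147, 0.147, -2.157]
ft_force: [3.2, -0.6, -9.1]
width: 14.9
```

```bash
python3 st.py
```

```text
t 25.0 p [554.05 -93.26 178.9 ] yaw -1.4356 spindle 1.3296 F [ 3.2  -0.63 -9.12] M [ 0.018 -0.432  0.039] w 14.92 tau6 0.071
```

Emit:
{"method": "move_arm", "body": {
  "rows": [
    [0,0,0.5,0,1],
    [0,0,1.0,0,1],
    [0,0,1.2,0,1]
  ]
}}

```text
t: 25.38
ee_pos: [554.2, -93.2, 179.8]
orientation: [2.147, 0.147, -2.156]
ft_force: [4.2, -2.1, -12.7]
width: 14.8
```

```bash
python3 st.py
```

```text
t 25.375 p [554.21 -93.25 179.84] yaw -1.4356 spindle 1.3296 F [  4.16  -2.09 -12.72] M [-0.018 -0.678  0.08 ] w 14.83 tau6 0.071
```

Emit:
{"method": "move_arm", "body": {
  "rows": [
    [0,0,0.6,0,1],
    [0,0,0.6,0,1]
  ]
}}

```text
t: 25.62
ee_pos: [554.3, -93.3, 180.4]
orientation: [2.147, 0.147, -2.156]
ft_force: [5.2, -0.5, -12.5]
width: 14.6
```

```bash
python3 st.py
```

```text
t 25.625 p [554.3  -93.28 180.37] yaw -1.4356 spindle 1.3296 F [  5.15  -0.47 -12.51] M [-0.113 -0.616  0.058] w 14.59 tau6 0.071
```

Emit:
{"method": "move_arm", "body": {
  "rows": [
    [0.3,0,1.2,0,1],
    [0.6,0,2.4,0,1],
    [0.8,0,3.6,0,1],
    [1,0,4.5,0,1]
  ]
}}

```text
t: 26.12
ee_pos: [555.1, -93.4, 184.4]
orientation: [2.147, 0.146, -2.157]
ft_force: [5.9, -2.4, -17.8]
width: 14.7
```

```bash
python3 st.py
python3 - <<'E'
from h import *
im=get_image("scene");cv2.imwrite("pics/s3.png",cv2.resize(im[170:320,180:390],None,fx=3.8,fy=3.8,interpolation=2))
E
```

```text
t 26.125 p [555.07 -93.38 184.38] yaw -1.4359 spindle 1.3299 F [  5.9   -2.36 -17.77] M [-0.223 -0.724 -0.144] w 14.74 tau6 -0.093
```

View pics/s3.png

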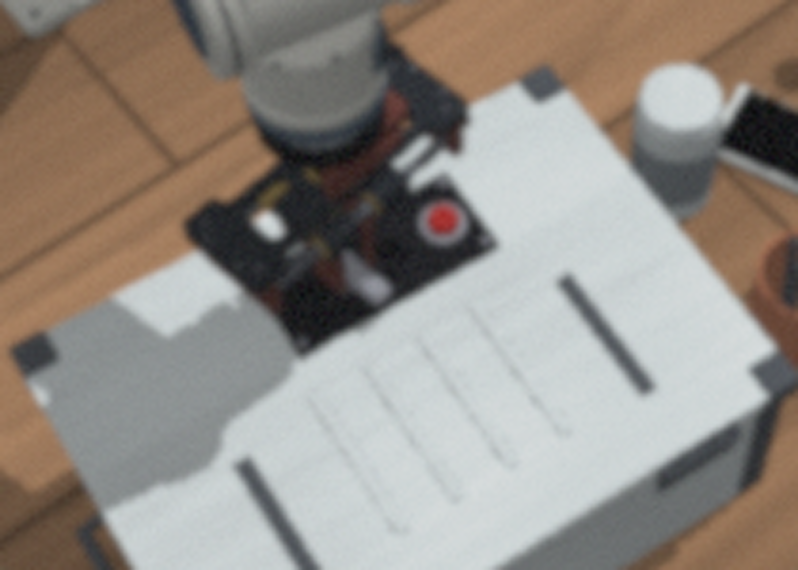

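Emit:
{"method": "move_arm", "body": {
  "rows": [
    [0,0,0,0,1],
    [0,0,0,0,1]
  ]
}}

```text
t: 26.42
ee_pos: [555.1, -93.4, 184.4]
orientation: [2.147, 0.146, -2.157]
ft_force: [6.3, -1.0, -12.2]
width: 15.1
```

```bash
python3 st.py
python3 - <<'E'
from h import *
im=get_image("scene");cv2.imwrite("pics/s4.png",im)
for f in("scene0","s4"):
    im=cv2.imread(f"pics/{f}.png")
    b,_=blobs(red(im[205:275,235:320]),10)
    for c,s in b:print(f,c+[235,205],s[4])
    g=cv2.cvtColor(im,cv2.COLOR_BGR2GRAY);cv2.imwrite(f"pics/{f}_z.png",cv2.resize(im[250:400,180:400],None,fx=3.6,fy=3.6,interpolation=2))
c=calibration("scene");V=c["view"]
def proj(p):
    q=V[:3,:3]@p+V[:3,3];return np.array([c["cx"]+c["fx"]*q[0]/-q[2],c["cy"]-c["fy"]*q[1]/-q[2]])
p=np.array([559.6,-19.4,174.]);print(proj(p),proj(p+[1,0,5]),proj(p+[0.5,0,2]))
E
```

```text
t 26.425 p [555.1  -93.4  184.42] yaw -1.4361 spindle 1.3301 F [  6.29  -0.97 -12.22] M [-0.113 -0.621 -0.063] w 15.11 tau6 -0.083
scene0 [296.         228.82608696] 23
s4 [296.  227.5] 24
[295.60500329 227.84507598] [295.77035352 227.0365063 ] [295.69540439 227.54806555]
```

Run:
```python
from h import *
im=get_image("wrist");cv2.imwrite("pics/w4.png",im)
print([(c,s[4]) for c,s in blobs(red(im),40)[0]])
```

```text
[(array([160.10392157, 257.11372549]), np.int32(1530))]
```

Emit:
{"method": "move_arm", "body": {
  "rows": [
    [0.3,0,1.5,0,1],
    [0.6,0,3,0,1],
    [0.9,0,4.5,0,1],
    [1.2,0,6,0,1],
    [1.5,0,7.5,0,1],
    [1.8,0,9,0,1],
    [1.8,0,9,0,1]
  ]
}}

```text
t: 27.4
ee_pos: [557.0, -93.6, 193.6]
orientation: [2.147, 0.146, -2.157]
ft_force: [6.0, -2.5, -11.8]
width: 14.8
```

```bash
python3 st.py
python3 - <<'E'
from h import *
im=get_image("wrist");cv2.imwrite("pics/w5.png",im)
print([(c,s[4]) for c,s in blobs(red(im),40)[0]])
im=get_image("scene")
b,_=blobs(red(im[205:275,235:320]),10)
for c,s in b:print(c+[235,205],s[4])
E
```

```text
t 27.4 p [557.02 -93.65 193.56] yaw -1.4362 spindle 1.3302 F [  6.01  -2.48 -11.8 ] M [-0.241 -0.633 -0.078] w 14.80 tau6 -0.096
[(array([160.69365722, 257.66194332]), np.int32(1482))]
[296.29166667 226.04166667] 24
```

View pics/w5.png

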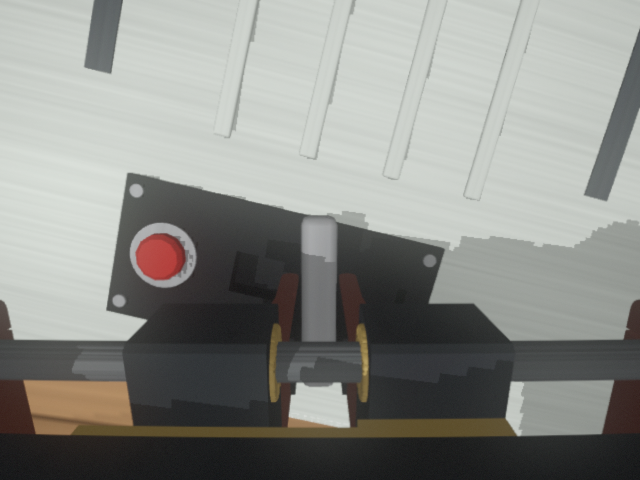

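The button stays fixed in the wrist view at about (160,257) while the arm rises, so the lid is coming up with the gripper and the latch is free. I'll follow the hinge arc.

Emit:
{"method": "move_arm", "body": {
  "rows": [
    [0.8,-0.1,3,0,1],
    [1.7,-0.2,6,0,1],
    [2.5,-0.3,8.5,0,1],
    [3.3,-0.3,10.7,0,1],
    [4.4,-0.4,13.5,0,1],
    [5.6,-0.6,16.7,0,1],
    [6.8,-0.7,20,0.004,1],
    [8,-0.8,23,0.004,1],
    [9.4,-1,26,0.004,1],
    [10.7,-1.1,29,0.004,1],
    [12,-1.3,32,0.005,1],
    [13.3,-1.4,35,0.005,1]
  ]
}}

```text
t: 29.0
ee_pos: [570.1, -95.0, 228.6]
orientation: [2.144, 0.151, -2.155]
ft_force: [-3.3, -1.7, -11.0]
width: 14.9
```

```bash
python3 st.py
python3 - <<'E'
from h import *
im=get_image("wrist");print([(c,s[4]) for c,s in blobs(red(im),40)[0]])
E
```

```text
t 29.0 p [570.08 -94.96 228.63] yaw -1.4312 spindle 1.3252 F [ -3.33  -1.66 -10.97] M [-0.058  0.703 -0.013] w 14.87 tau6 -0.105
[(array([162.33358043, 262.54855448]), np.int32(1349))]
```

Emit:
{"method": "move_arm", "body": {
  "rows": [
    [1.5,-0.2,3,0,1],
    [3,-0.3,6,0,1],
    [4.5,-0.5,9,0,1],
    [6,-0.6,11.7,0.003,1],
    [7.8,-0.8,15,0.003,1],
    [9.5,-1,18,0.003,1],
    [11.3,-1.2,21,0.003,1],
    [13.2,-1.4,24,0.005,1],
    [15.2,-1.6,27,0.005,1],
    [17.4,-1.8,30,0.005,1],
    [19.5,-2,33,0.005,1],
    [21.5,-2.2,35.6,0.005,1]
  ]
}}

```text
t: 30.55
ee_pos: [591.7, -97.1, 264.8]
orientation: [2.141, 0.156, -2.152]
ft_force: [-2.2, 0.9, -12.5]
width: 14.8
```

Emit:
{"method": "move_arm", "body": {
  "rows": [
    [0,0,0,0,1],
    [0,0,0,0,1]
  ]
}}

```text
t: 30.8
ee_pos: [592.0, -97.1, 265.2]
orientation: [2.142, 0.156, -2.151]
ft_force: [-1.6, 0.8, -10.1]
width: 14.9
```

```bash
python3 st.py
python3 - <<'E'
from h import *
im=get_image("wrist");cv2.imwrite("pics/w6.png",im);print([(c,s[4]) for c,s in blobs(red(im),40)[0]])
im=get_image("scene");cv2.imwrite("pics/s6.png",cv2.resize(im[150:330,180:400],None,fx=3.3,fy=3.3,interpolation=2))
E
```

```text
t 30.8 p [592.04 -97.1  265.22] yaw -1.4261 spindle 1.3201 F [ -1.55   0.77 -10.09] M [ 0.265  0.482 -0.077] w 14.93 tau6 -0.090
[(array([159.92111959, 267.60050891]), np.int32(1572))]
```

View pics/s6.png

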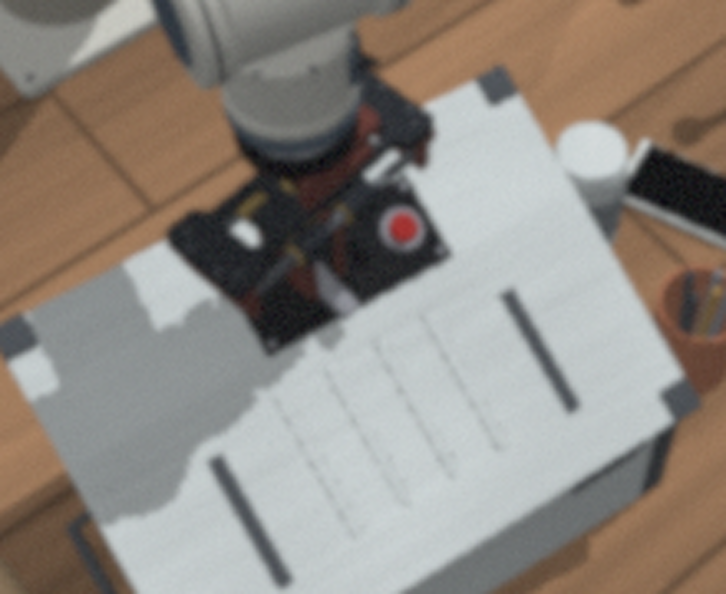

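View pics/w6.png

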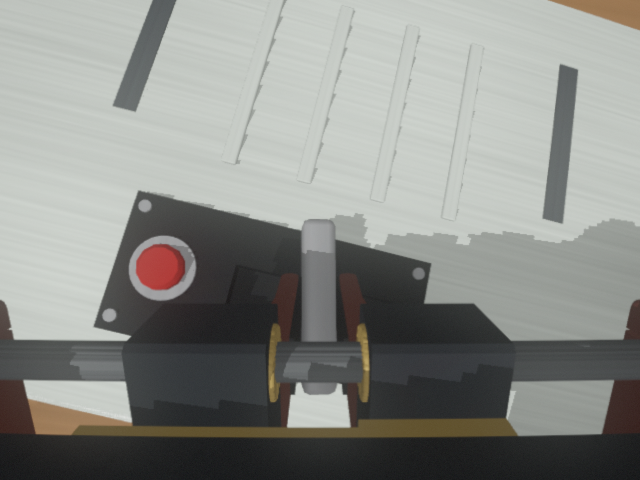

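Emit:
{"method": "move_arm", "body": {
  "rows": [
    [0,0,-0.5,0,1],
    [0,0,-0.8,0,0.8],
    [0,0,-0.8,0,0.5],
    [0,0,-0.8,0,0],
    [0,0,-0.8,0,0],
    [0,0,10,0,0],
    [0,0,40,0,0],
    [0,0,80,0,0],
    [-20,0,120,0,0],
    [-60,0,130,0,0],
    [-100,0,130,0,0],
    [-130,0,130,0,0]
  ]
}}

```text
t: 32.4
ee_pos: [460.8, -97.1, 396.4]
orientation: [2.144, 0.155, -2.149]
ft_force: [-0.5, -1.2, -0.9]
width: 43.9
```

```bash
python3 st.py
python3 - <<'E'
from h import *
rs=[]
for n in("top","scene"):
    im=get_image(n);cv2.imwrite(f"pics/{n}7.png",im)
    x0,y0,w,h=(325,180,85,90) if n=="top" else (235,190,95,80)
    b,_=blobs(red(im[y0:y0+h,x0:x0+w]),12)
    for c,s in b:print(n,c+[x0,y0],s[4])
    if b: rs.append(ray(n,max(b,key=lambda q:q[1][4])[0]+[x0,y0]))
if len(rs)==2:print(tri(*rs))
E
```

```text
t 32.4 p [460.79 -97.12 396.4 ] yaw -1.4262 spindle 1.3202 F [-0.49 -1.16 -0.87] M [-0.06  -0.004  0.05 ] w 43.85 tau6 0.135
top [348.91489362 217.91489362] 47
scene [301.63333333 218.63333333] 30
(array([591.06612892, -22.49967772, 255.2514157 ]), np.float64(0.9148414484768209))
```

View pics/scene7.png

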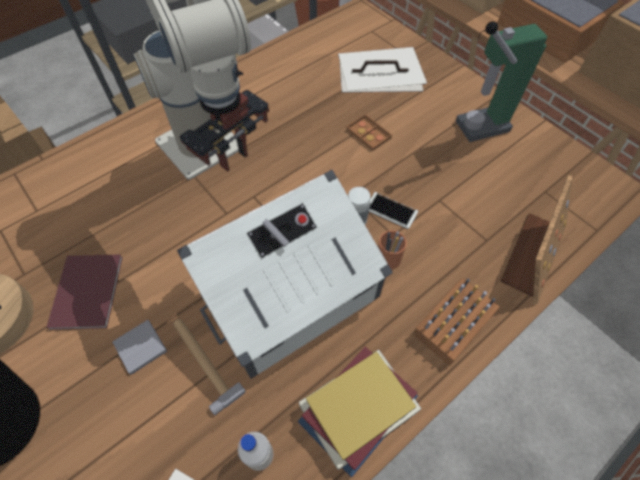

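View pics/top7.png

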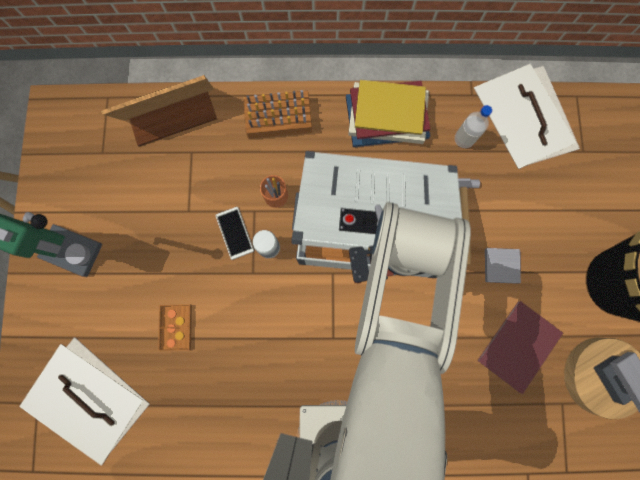

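The lid stands open and the arm is clear. The button at (302,219) in the scene view and (349,218) in the top view has risen about 87 mm, which puts the lid near 0.43 rad. I'll check that it stays at rest.

Emit:
{"method": "move_arm", "body": {
  "rows": [
    [0,0,0,0,0],
    [0,0,0,0,0],
    [0,0,0,0,0],
    [0,0,0,0,0],
    [0,0,0,0,0],
    [0,0,0,0,0],
    [0,0,0,0,0],
    [0,0,0,0,0]
  ]
}}

```text
t: 33.5
ee_pos: [460.1, -97.1, 396.6]
orientation: [2.144, 0.155, -2.15]
ft_force: [0.6, 0.5, 0.4]
width: 43.8
```

```bash
python3 st.py
python3 - <<'E'
from h import *
rs=[]
for n in("top","scene"):
    im=get_image(n)
    x0,y0,w,h=(325,180,85,90) if n=="top" else (235,190,95,80)
    b,_=blobs(red(im[y0:y0+h,x0:x0+w]),12)
    rs.append(ray(n,max(b,key=lambda q:q[1][4])[0]+[x0,y0]))
    if n=="scene":cv2.imwrite("pics/s8.png",cv2.resize(im[190:270,230:340],None,fx=7,fy=7,interpolation=2))
print(tri(*rs))
E
```

```text
t 33.5 p [460.14 -97.08 396.55] yaw -1.4267 spindle 1.3207 F [0.61 0.46 0.42] M [ 0.01   0.002 -0.04 ] w 43.81 tau6 -0.000
(array([591.06612892, -22.49967772, 255.2514157 ]), np.float64(0.9148414484768209))
```

View pics/s8.png

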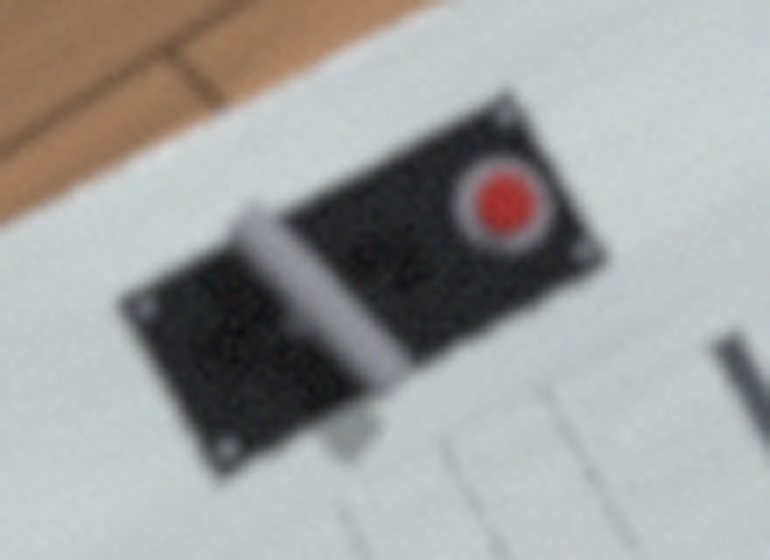

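The lid has not moved at all, and the crop shows the handle still out, its bar running from (250,220) to (385,375) with the stem visible beside it. I'm handing the job in.

```bash
python3 -c "
from workcell import ctrl
print(ctrl.close_job())"
```

```text
the job is handed in; nothing more can be done
None
```

I opened the chest and handed the job in at about 33.5 s. The lid stands open by itself at about 0.43 rad, roughly 11 to 12 cm at the front edge. The handing-in reports no verdict, so I don't know the official result.

- **Button:** I pressed it in steps of about 1 mm. The wrist force stayed at about 8 N or below at each reading, and the T-handle popped out.
- **Handle:** I gripped the bar and turned it clockwise in steps of 0.03 to 0.04 rad, testing with a small lift after each step. The lid came free at about 1.33 rad by the tool's yaw. I felt no sign of the stop screw.
- **Latched lift tests:** The highest reading was 16.6 N at the wrist, against the limit of about 20 N at the handle.
- **Lid:** I raised it along the hinge arc, then released it and backed the arm away.

**Last checks:** Two camera measurements over a second apart gave the same button position, about 87 mm higher than at the start. The handle is still out, nothing touches the robot, and the other objects look unmoved in the pictures, though I did not measure their positions.

**What didn't agree:**
- Near the release point the lift readings were unclear. It took about 12 N at the wrist to raise the free lid, with a brief 18 N while moving, against the 3 to 10 N stated. I confirmed it was free by seeing the lid rise with the gripper in the wrist camera.
- The cameras put the closed button about 6 mm lower than its stated height, but the height change is a difference between like measurements.

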